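# Make up two shoe-repair kits

### The arm

A 6-joint arm with a two-finger parallel gripper is mounted at the origin on the work surface. World frame = base frame: x ahead of the robot, y to its left, z up, the work surface at z = 0. Lengths are in m, angles in rad, forces in N, time in s.
With the tool pointing down it reaches from about 0.35 to 0.975 m from the base axis. Payload 7.1 kg.
Tool frame: the origin (TCP) lies at the very end of the fingers, on their centre line; the grasp point (between the pads) lies 19 mm behind it; z points along the fingers, y is the line along which they close (so a half turn about z gives the same grasp; the last joint's range is limited). The gripper opens to 88 mm and grips with 3 to 60 N. Pads are 20 mm wide; open, the fingers measure 115 mm over their backs; the gripper's body (75 mm by 178 mm) begins 61 mm behind the grasp point.
Start: joints at [1.297, 0.423, 1.63, -0, 1.089, -0.019], TCP at [0.158, 0.605, 0.191] pointing down, gripper open.
Joint ranges: [-3, 3], [-0.9, 2.11], [0.09, 2.58], [-1.31, 4.45], [0.11, 2.69], [-2.54, 2.54]. Speed limits (rad/s): [2.39, 2.39, 3.01, 3.14, 3.14, 3.14].

### API

Orientations are given as a rotation vector (axis times angle).
In Python, from station import ctrl, imaging gives the robot as it stands.
- The arm moves only by the tool arm_command, never from a script. Its argument "deltas" is a list of rows, each a list of 7 numbers: the opening, from -1 (shut) to 1 (fully open), then the shift along the tool's x, y, z each as a share of 0.15 m, from -1 to 1, then the turn, a rotation vector about the tool's x, y, z each as a share of pi rad, from -1 to 1. In form: [[gripper, x, y, z, wx, wy, wz], ...]. A call has 1 to 10 rows; each row shifts and turns the commanded pose from where the row before left it, along the tool's axes as they then stand; what a row does not reach is not made up. A row lasts 1/10 s, in which the tool goes at most 50 mm and 8.59 degrees, less where a joint would pass 70% of its speed; a pose out of reach is approached as far as the arm can. A call with a number of a shift or a turn outside -1 to 1 is refused whole. A call with a gripper value outside its range is refused whole. The fingers move at their own pace and stop on an object; "squeeze" is the grip in N (left out, the last holds). Time passes only in rows, so rows that do not move let the fingers close. It gives the time, the measured TCP pose, the force, the opening and the grip force at its end, in the units of the state.
- ctrl.observe(): the state, without advancing time (a new reading comes with each control period).
- imaging.capture(name): name is "scene" or "top" or "wrist"; returns a dict with "image" (480x640x3 uint8, blue, green, red), "K" (3x3 intrinsics, pixels), "rvec" (rotation vector, rad) and "tvec" (3), from world to camera coordinates, as OpenCV has them. Camera axes: x right, y down, z forward; pixel columns grow to the right and rows downward; lengths in m; the calibration is good to about 2 mm. A picture is of the moment at which its call begins. There is no depth.
- ctrl.close_job(): hands the job in; it is judged then, once.
The state is a dict: "t": time; "qpos": joint angles; "qd": joint speeds; "joint_efforts": joint torques, N m; "ee_pos": TCP position; "eef_rot": TCP orientation; "ft_force": force on the tool from outside, world axes, zero at the start; "moment": the same for the moment, N m; "grip_width": opening from 0.0 (shut) to 1.0 (fully open); "grip_force": force on a finger pad.
Only numpy, scipy, OpenCV 4.12 (cv2) and the standard library are available. Lean on these libraries where they do the work, as an engineer would, in place of code of your own. Each camera call takes 0.05 s, during which the arm holds its last target. There are 200 camera calls.

### The job

Make up the kits for two shoe repairs from the stock on the bench. In the three-bay tray put the large heel in the bay next to the lug, the spool of thread in the middle bay and the tin of tacks in the bay at the far end; in the two-bay tray put the small heel in the bay next to the lug and the amber jar in the other bay. Everything must end standing upright as it stood in the stock, flat on the floor of its bay and let go; do not knock over anything from the stock, and leave the hammer, the glue can and the shoe where they are.

Things in the scene. Friction and masses are not known exactly. Their poses are not given: they have to be found in the camera images.
- heel_large: The larger of two D-shaped stacked brown leather shoe heels with a black rubber top layer: 54 mm wide (y), 58 mm long (x), 36 mm high. The two long sides are flat, parallel and face +y and -y, each straight for 31 mm from the straight front edge at -x; the end at +x is a half circle. Origin at the centre of the 58 x 54 mm outline, on the underside; z up. 90 g (plus or minus 30%).
- heel_small: The smaller D-shaped heel of the same make: 36 mm wide (y), 40 mm long (x), 36 mm high. Flat parallel sides face +y and -y, straight for 22 mm from the straight front edge at -x; round end at +x. Origin at the centre of the outline, on the underside; z up. 45 g (plus or minus 30%).
- spool: Upright spool of cream sewing thread (rigid): cylinder 44 mm in diameter and 56 mm high, with a cardboard tube end of 24 mm diameter showing above it, 62 mm high overall. Origin at the centre of the underside; z up along its axis. 60 g (plus or minus 30%).
- tin: Flat round bare-metal tin of tacks, lid on: 58 mm in diameter, 34 mm high. Origin at the centre of the underside; z up along its axis. 130 g (plus or minus 30%).
- jar: Small round amber glass jar with a brass-coloured screw cap: glass body 44 mm in diameter with straight sides up to 34 mm above its underside, then narrowing to the 39 mm cap; 50 mm high overall. Origin at the centre of the underside; z up along its axis. 110 g (plus or minus 30%).
- tray_long: Grey steel kit tray, fixed. Three square bays in a row along its y, each 84 x 84 mm inside; walls 4 mm thick, tops 10 mm above the bench; bay floor 3 mm above it. Outer 92 (x) by 268 mm (y). A flat lug with a dark round hole (44 x 26 mm) sticks out at its +y end. Origin: centre, on the bench, z up; bay centres at y = +88 mm (next to the lug), 0 (middle) and -88 mm (far end). Its x is within 0.25 rad of world x.
- tray_short: Grey steel kit tray, fixed. Two square bays in a row along its y, each 84 x 84 mm inside; walls 4 mm thick, tops 10 mm above the bench; bay floor 3 mm above it. Outer 92 (x) by 180 mm (y). A flat lug with a dark round hole (44 x 26 mm) sticks out at its -y end. Origin: centre, on the bench, z up; bay centres at y = -44 mm (next to the lug) and +44 mm (away from the lug). Its x is within 0.25 rad of world x.
- hammer: Bystander: a hammer lying on the bench beyond the trays, its length roughly along world y. Leave it alone.
- glue_can: Bystander: round yellow and cream glue can, 75 mm in diameter, 121 mm high, standing to the left (+y) of the work. Origin at the centre of its underside. Leave it alone.
- shoe: Bystander: a black lace-up shoe, about 290 mm long and 82 mm wide, 121 mm high, standing to the right (-y) of the work, pointing roughly along -x. Origin under its middle. Leave it alone.
Mind the look-alikes: they are no part of the job. What is meant by the spool is not green or purple, and is the smaller of those in its own colour.

How it is judged:
By the outcome, as a careful person would: the job done as asked, in the order asked, and still so for the second after the job is handed in, with the robot touching nothing.
It also fails if it takes over 144 s, if anything falls off the work surface, if the arm or the gripper's body presses on something with over 40 N, if the wrist force passes 120 N, or if a joint passes its speed limit or range.

## Working session

There is one attempt and no reset: what is moved stays moved. The work goes in short steps, Python scripts to look and compute and a tool call to move; the robot and the scene stay as the last step left them, time stands still between calls to the robot, and variables do not carry over. Pictures are saved under pics/ and viewed, at most 14 in all, crops included, and the job is handed in when it is done.

Besides the shell and the picture viewer there is one more tool, called after ">>>" by a JSON object that holds its "api" and its "payload". arm_command: Moves the arm, as the interface text tells. Its arguments: {"type":"object","properties":{"deltas":{"type":"array"},"squeeze":{"type":"number"}},"required":["deltas"]}

```bash
mkdir -p pics; ls; cat > h.py <<'E'
import numpy as np, cv2
from station import ctrl, imaging
def cap(n,f=None):
    c=imaging.capture(n)
    if f: cv2.imwrite('pics/'+f,c['image'])
    np.savez('/tmp/'+n+'.npz',**{k:np.array(c[k]) for k in('image','K','rvec','tvec')})
    return c
def load(n): return dict(np.load('/tmp/'+n+'.npz'))
def ray(c,uv,z):
    uv=np.array(uv,float).reshape(-1,1,2)
    n=cv2.undistortPoints(uv,np.array(c['K']),None).reshape(-1,2)
    R=cv2.Rodrigues(np.array(c['rvec'],float))[0];t=np.array(c['tvec'],float).ravel()
    o=-R.T@t; d=np.c_[n,np.ones(len(n))]@R
    return o+d*((z-o[2])/d[:,2])[:,None]
def proj(c,p):
    return cv2.projectPoints(np.array(p,float).reshape(-1,3),np.array(c['rvec'],float),np.array(c['tvec'],float),np.array(c['K']),None)[0].reshape(-1,2)
E
python3 - <<'E'
from h import *
for n in('top','scene','wrist'):
    c=cap(n,n+'0.png'); R=cv2.Rodrigues(np.array(c['rvec'],float))[0]
    print(n,c['K'][0][0],-R.T@np.array(c['tvec']).ravel(),R[2])
print(ctrl.observe())
E
```

```text
pics
top 474.1202744376594 [0.3713642  0.00698861 1.42429937] [ 0.13760843 -0.0137453  -0.99039133]
scene 574.3944857714534 [ 1.64414714 -0.11049218  0.82957519] [-0.79743866  0.07942066 -0.59815043]
wrist 421.9754702244983 [0.08669407 0.62193972 0.3830954 ] [ 0.25746166 -0.0681659  -0.96388117]
{'t': 0.15, 'qpos': array([ 1.29699802e+00,  4.23681167e-01,  1.63047667e+00, -3.19133129e-06,
        1.08857980e+00, -1.90025183e-02]), 'qd': array([-0.00112168, -0.00221619, -0.00052137, -0.0001482 , -0.00241052,
       -0.00280359]), 'joint_efforts': array([ 2.72357993e-04, -5.44989002e+01, -2.73921418e+01,  6.44801371e-02,
        2.05467601e-02, -3.40761710e-05]), 'ee_pos': array([0.15738686, 0.60439823, 0.19088522]), 'eef_rot': array([-3.99127290e-01, -3.11596964e+00,  1.77983688e-03]), 'ft_force': array([-1.12695223,  0.10617411,  0.28305127]), 'moment': array([ 0.02954974, -0.00824513, -0.01661022]), 'grip_force': 0.0, 'grip_width': 1.0013902339557135}
```

View pics/top0.png

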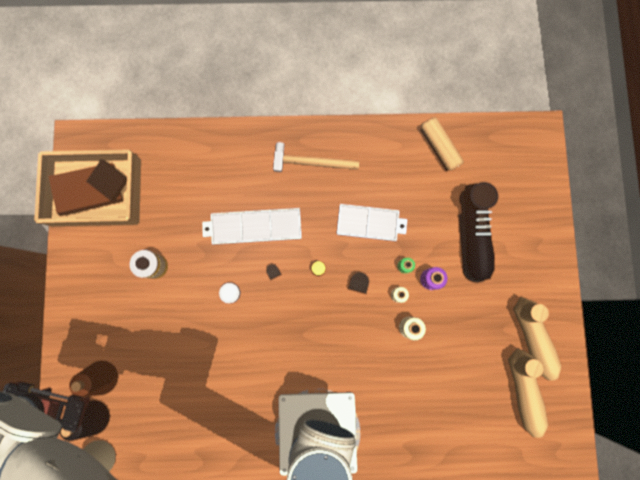

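View pics/scene0.png

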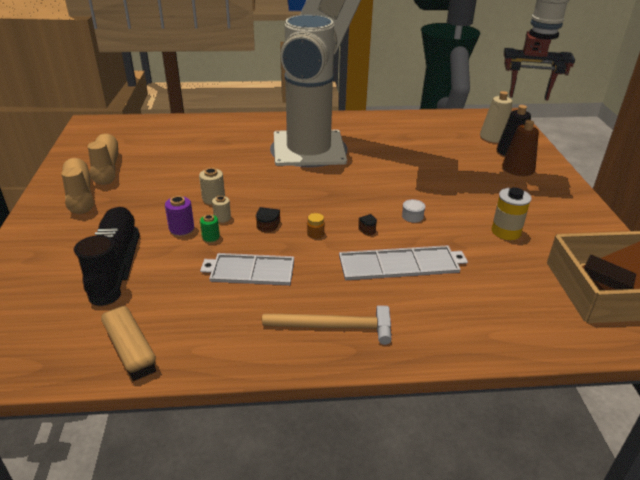

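Top view: the small cream spool is at (401,294). Look-alikes are the large cream one (414,328), green (407,265) and purple (435,278). The other items:
- Heels: small (273,271), large (358,283).
- Jar (318,268) and tin (229,293).
- Trays: long (255,226) with lug on the left, short (369,222) with lug on the right.

Now a close crop and measurement.

```bash
python3 - <<'E'
from h import *
c=load('top'); im=c['image']
hsv=cv2.cvtColor(im,cv2.COLOR_BGR2HSV); H,S,V=cv2.split(hsv)
def comps(m,lab,z,amin=40):
    m=m.astype(np.uint8)*255
    cs,_=cv2.findContours(m,cv2.RETR_EXTERNAL,cv2.CHAIN_APPROX_NONE)
    for k in cs:
        x,y,w,h=cv2.boundingRect(k)
        if cv2.contourArea(k)<amin or not(190<x<450 and 190<y<350): continue
        (u,v),r=cv2.minEnclosingCircle(k); rr=cv2.minAreaRect(k)
        bp=ray(c,cv2.boxPoints(rr),z)[:,:2]
        M=cv2.moments(k);cen=(M['m10']/M['m00'],M['m01']/M['m00'])
        print(lab,'cen',np.round(cen,1),'A',cv2.contourArea(k),'bb',x,y,w,h,'xyz',ray(c,[cen],z)[0].round(4),'box',bp.round(3).tolist(),'sides',np.linalg.norm(bp-np.roll(bp,1,0),axis=1)[:2].round(3))
comps((S<60)&(V>120),'grey',0.01)
comps((V<75),'dark',0.036)
comps((H>20)&(H<32)&(S>60)&(V>130),'yellow',0.05)
cr=cv2.resize(im[190:350,190:450],None,fx=3,fy=3,interpolation=cv2.INTER_CUBIC)
cv2.imwrite('pics/crop0.png',cr)
for p in[(273,271),(358,283),(318,268),(229,293),(401,294),(394,297),(414,328),(255,226),(230,243),(300,275)]: print(p,hsv[p[1],p[0]])
E
```

```text
grey cen [414.2 328.6] A 310.0 bb 404 318 21 22 xyz [ 0.2869 -0.29    0.01  ] box [[0.302, -0.25], [0.327, -0.304], [0.273, -0.329], [0.248, -0.274]] sides [0.059 0.06 ]
grey cen [400.7 294.5] A 138.5 bb 394 288 14 14 xyz [ 0.3873 -0.255   0.01  ] box [[0.407, -0.236], [0.406, -0.275], [0.368, -0.273], [0.369, -0.234]] sides [0.038 0.039]
grey cen [229.  292.5] A 300.0 bb 219 283 21 20 xyz [0.4052 0.2531 0.01  ] box [[0.434, 0.283], [0.433, 0.224], [0.377, 0.224], [0.378, 0.283]] sides [0.056 0.059]
grey cen [253.4 225.8] A 2755.0 bb 202 208 100 36 xyz [0.6034 0.1802 0.01  ] box [[0.644, 0.337], [0.657, 0.04], [0.562, 0.036], [0.55, 0.33]] sides [0.094 0.297]
grey cen [369.9 222.3] A 1895.0 bb 337 204 70 37 xyz [ 0.6062 -0.172   0.01  ] box [[0.573, -0.068], [0.666, -0.081], [0.638, -0.29], [0.545, -0.275]] sides [0.209 0.094]
dark cen [361.3 281.4] A 88.0 bb 353 274 15 18 xyz [ 0.4278 -0.1369  0.036 ] box [[0.447, -0.111], [0.454, -0.149], [0.402, -0.158], [0.396, -0.12]] sides [0.052 0.039]
yellow cen [317.9 267.8] A 131.5 bb 311 261 14 15 xyz [ 0.4695 -0.0108  0.05  ] box [[0.471, 0.016], [0.496, -0.01], [0.468, -0.037], [0.443, -0.01]] sides [0.039 0.037]
(273, 271) [13 81 88]
(358, 283) [14 84 76]
(318, 268) [ 29 118 246]
(229, 293) [ 50   3 248]
(401, 294) [ 6 61 59]
(394, 297) [ 23  64 218]
(414, 328) [13 57 54]
(255, 226) [ 17   9 242]
(230, 243) [ 12  72 206]
(300, 275) [ 12 152 215]
```

View pics/crop0.png

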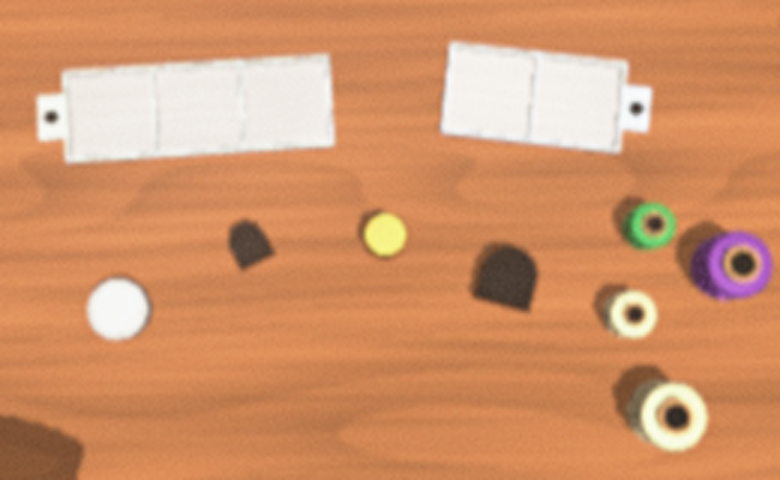

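The crop confirms the choice. The small cream spool with the dark bore is at crop (633,314). The large heel (507,277) has its flat edge lower-left, and the small heel (250,244) has its flat edge lower-right. Next: heel poses, bay centres and neighbour heights.

```bash
python3 - <<'E'
from h import *
from scipy.spatial.transform import Rotation as Ro
c=load('top'); im=c['image']; s=load('scene')
up=cv2.resize(im,None,fx=4,fy=4,interpolation=cv2.INTER_CUBIC)
H,S,V=cv2.split(cv2.cvtColor(up,cv2.COLOR_BGR2HSV))
m=((V<110)&(S<125)).astype(np.uint8)*255
for nm,(u,v) in dict(large=(358,283),small=(273,271)).items():
    k=[k for k in cv2.findContours(m,cv2.RETR_EXTERNAL,cv2.CHAIN_APPROX_NONE)[0] if cv2.pointPolygonTest(k,(u*4,v*4),False)>0][0]
    P=ray(c,(k.reshape(-1,2)-1.5)/4,0.036)[:,:2].astype(np.float32)*1000
    r=cv2.minAreaRect(P); M=cv2.moments(P.reshape(-1,1,2)); cen=np.array([M['m10'],M['m01']])/M['m00']
    d=np.array(r[0])-cen
    print(nm,'rect',np.round(r[0],1),np.round(r[1],1),r[2],'centroid',cen.round(1),'A',M['m00'], 'corners',cv2.boxPoints(r).round(0).tolist())
    ap=cv2.approxPolyDP(P.reshape(-1,1,2),4,True).reshape(-1,2); print(ap.round(0).tolist())
for n,uv,z in[('spool',(400.7,294.3),.056),('tin',(229,292.5),.034),('jar',(317.9,267.8),.05)]: print(n,ray(c,[uv],z)[0].round(4))
# neighbour heights: vary z, compare to scene
for n,uv in[('bigcream',(414.4,328)),('purple',(435.5,278)),('green',(407.5,264.5)),('spool',(400.7,294.3)),('can',(144,263)),('jar',(317.9,267.8)),('tin',(229,292.5))]:
    for z in(.03,.05,.06,.08,.1,.12):
        p=ray(c,[uv],z)[0]; print(n,z,p[:2].round(3),proj(s,p)[0].round(0))
o=ctrl.observe(); print(Ro.from_rotvec(o['eef_rot']).as_matrix().round(3))
E
```

```text
large rect [ 427.8 -130.2] [52.2 54. ] 73.30814361572266 centroid [ 425.9 -129.6] A 2435.7893637801753 corners [[394.0, -147.0], [446.0, -163.0], [461.0, -113.0], [409.0, -97.0]]
[[455.0, -123.0], [442.0, -108.0], [411.0, -99.0], [396.0, -147.0], [424.0, -156.0], [440.0, -154.0], [452.0, -141.0]]
small rect [465.7 122.4] [38.  32.8] 26.166770935058594 centroid [464.2 121.8] A 1048.9438872651663 corners [[441.0, 129.0], [456.0, 99.0], [490.0, 116.0], [476.0, 145.0]]
[[484.0, 126.0], [479.0, 137.0], [463.0, 139.0], [443.0, 126.0], [457.0, 100.0], [481.0, 115.0]]
spool [ 0.3873 -0.2465  0.056 ]
tin [0.4048 0.2491 0.034 ]
jar [ 0.4694 -0.0109  0.05  ]
bigcream 0.03 [ 0.29  -0.286] [210. 189.]
bigcream 0.05 [ 0.291 -0.282] [211. 182.]
bigcream 0.06 [ 0.292 -0.28 ] [211. 179.]
bigcream 0.08 [ 0.293 -0.276] [212. 173.]
bigcream 0.1 [ 0.294 -0.272] [213. 166.]
bigcream 0.12 [ 0.295 -0.267] [214. 160.]
purple 0.03 [ 0.433 -0.356] [178. 219.]
purple 0.05 [ 0.432 -0.351] [179. 212.]
purple 0.06 [ 0.431 -0.348] [179. 209.]
purple 0.08 [ 0.431 -0.343] [180. 201.]
purple 0.1 [ 0.43  -0.338] [181. 
[... 523 characters left out ...]
.497 0.499] [521. 223.]
can 0.05 [0.495 0.492] [520. 216.]
can 0.06 [0.494 0.488] [519. 212.]
can 0.08 [0.492 0.481] [518. 205.]
can 0.1 [0.491 0.474] [516. 198.]
can 0.12 [0.489 0.467] [515. 190.]
jar 0.03 [ 0.471 -0.011] [317. 223.]
jar 0.05 [ 0.469 -0.011] [318. 216.]
jar 0.06 [ 0.469 -0.011] [318. 213.]
jar 0.08 [ 0.467 -0.01 ] [318. 205.]
jar 0.1 [ 0.466 -0.01 ] [318. 198.]
jar 0.12 [ 0.464 -0.01 ] [318. 191.]
tin 0.03 [0.405 0.25 ] [415. 206.]
tin 0.05 [0.404 0.246] [415. 199.]
tin 0.06 [0.404 0.245] [415. 196.]
tin 0.08 [0.404 0.241] [414. 189.]
tin 0.1 [0.403 0.238] [414. 182.]
tin 0.12 [0.403 0.234] [413. 175.]
[[-0.968  0.252 -0.   ]
 [ 0.252  0.968 -0.001]
 [ 0.    -0.001 -1.   ]]
```

```bash
cat > go.py <<'E'
# usage: go.py psi x,y,z [x,y,z ...] : turn to psi (deg, world angle of tool y) first, then straight legs; prints shares per row
import sys; from h import *
from scipy.spatial.transform import Rotation as Ro
o=ctrl.observe(); R=Ro.from_rotvec(o['eef_rot']).as_matrix(); p=np.array(o['ee_pos'])
ps=np.degrees(np.arctan2(R[1,1],R[0,1])); psi=float(sys.argv[1]); 
print('t',round(o['t'],2),'p',p.round(4),'psi',ps.round(2),'tilt',R[:,2].round(4),'q',o['qpos'].round(2),'grip',round(o['grip_width'],3),round(o['grip_force'],1),'F',o['ft_force'].round(1))
d=-(psi-ps); n=int(np.ceil(abs(d)/8)); 
if n: print('turn wz',n,'rows of',round(d/180/n,4))
a=np.radians(psi); y=np.array([np.cos(a),np.sin(a),0]); x=np.array([-y[1],y[0],0]); T=np.array([x,y,[0,0,-1]])
for w in sys.argv[2:]:
    q=np.array(list(map(float,w.split(',')))); l=T@(q-p)/.15; n=max(1,int(np.ceil(np.linalg.norm(l)/.29))); print(w,'total',l.round(3),n,'rows of',(l/n).round(4)); p=q
E
python3 go.py 72.7 .42,.4,.19 .4155,-.126,.15 .4155,-.126,.011
```

```text
t 0.15 p [0.1574 0.6044 0.1909] psi 75.4 tilt [-3.0e-04 -1.1e-03 -1.0e+00] q [ 1.3   0.42  1.63 -0.    1.09 -0.02] grip 1.001 0.0 F [-1.1  0.1  0.3]
turn wz 1 rows of 0.015
.42,.4,.19 total [-2.077 -0.78   0.006] 8 rows of [-0.2596 -0.0975  0.0007]
.4155,-.126,.15 total [-1.014 -3.357  0.267] 13 rows of [-0.078  -0.2582  0.0205]
.4155,-.126,.011 total [0.    0.    0.927] 4 rows of [0.     0.     0.2317]
```

>>> {"api": "arm_command", "payload": {"deltas": [[1, 0, 0, 0, 0, 0, 0.015], [1, -0.26, -0.098, 0, 0, 0, 0], [1, -0.26, -0.098, 0, 0, 0, 0], [1, -0.26, -0.098, 0, 0, 0, 0], [1, -0.26, -0.098, 0, 0, 0, 0], [1, -0.26, -0.098, 0, 0, 0, 0], [1, -0.26, -0.098, 0, 0, 0, 0], [1, -0.26, -0.098, 0, 0, 0, 0], [1, -0.26, -0.098, 0, 0, 0, 0], [1, 0, 0, 0, 0, 0, 0]], "squeeze": 12}}

```text
t: 1.15
ee_pos: [0.4236, 0.397, 0.1913]
eef_rot: [0.479, 3.104, -0.001]
ft_force: [0.7, 0.5, -0.8]
grip_width: 1.0
grip_force: 0.0
```

>>> {"api": "arm_command", "payload": {"deltas": [[1, -0.078, -0.258, 0.02, 0, 0, 0], [1, -0.078, -0.258, 0.02, 0, 0, 0], [1, -0.078, -0.258, 0.02, 0, 0, 0], [1, -0.078, -0.258, 0.02, 0, 0, 0], [1, -0.078, -0.258, 0.02, 0, 0, 0], [1, -0.078, -0.258, 0.02, 0, 0, 0], [1, -0.078, -0.258, 0.02, 0, 0, 0], [1, -0.078, -0.258, 0.02, 0, 0, 0], [1, -0.078, -0.258, 0.02, 0, 0, 0], [1, -0.078, -0.258, 0.02, 0, 0, 0]]}}

```text
t: 2.15
ee_pos: [0.4167, -0.0054, 0.1615]
eef_rot: [0.471, 3.106, 0.0]
ft_force: [1.4, -0.0, 0.6]
grip_width: 1.0
grip_force: 0.0
```

```bash
python3 go.py 72.7 .4155,-.126,.15 .4155,-.126,.011
```

```text
t 2.15 p [ 0.4167 -0.0054  0.1615] psi 72.74 tilt [ 2.e-04  2.e-04 -1.e+00] q [-0.04  0.16  2.09  0.    0.89 -1.31] grip 1.0 0.0 F [ 1.4 -0.   0.6]
turn wz 1 rows of 0.0002
.4155,-.126,.15 total [-0.232 -0.77   0.076] 3 rows of [-0.0773 -0.2567  0.0255]
.4155,-.126,.011 total [0.    0.    0.927] 4 rows of [0.     0.     0.2317]
```

>>> {"api": "arm_command", "payload": {"deltas": [[1, -0.077, -0.257, 0.025, 0, 0, 0], [1, -0.077, -0.257, 0.025, 0, 0, 0], [1, -0.077, -0.257, 0.025, 0, 0, 0], [1, 0, 0, 0, 0, 0, 0], [1, 0, 0, 0, 0, 0, 0]]}}

```text
t: 2.65
ee_pos: [0.4154, -0.1252, 0.15]
eef_rot: [-0.476, -3.105, -0.001]
ft_force: [0.1, 0.8, 0.0]
grip_width: 1.0
grip_force: 0.0
```

```bash
python3 - <<'E'
from h import *
c=cap('wrist'); im=c['image'].copy()
ctr=np.array([.428,-.130]);x=np.array([.955,-.298]);y=np.array([.298,.955])
for a,b in[(-29,-27),(-29,27),(2,27),(2,-27),(29,0),(-13.5,0)]:
    q=ctr+(a*x+b*y)/1000; u=proj(c,[*q,.036])[0]; cv2.circle(im,tuple(int(i) for i in u),3,(0,0,255),-1)
cv2.imwrite('pics/w1.png',im)
E
python3 go.py 72.7 .4155,-.126,.011
```

```text
t 2.7 p [ 0.4155 -0.1245  0.1501] psi 72.67 tilt [-6.e-04  6.e-04 -1.e+00] q [-0.32  0.2   2.07  0.    0.87 -1.59] grip 0.998 0.0 F [ 0.1 -0.1 -0.6]
turn wz 1 rows of -0.0002
.4155,-.126,.011 total [-0.003 -0.009  0.927] 4 rows of [-0.0008 -0.0023  0.2318]
```

View pics/w1.png

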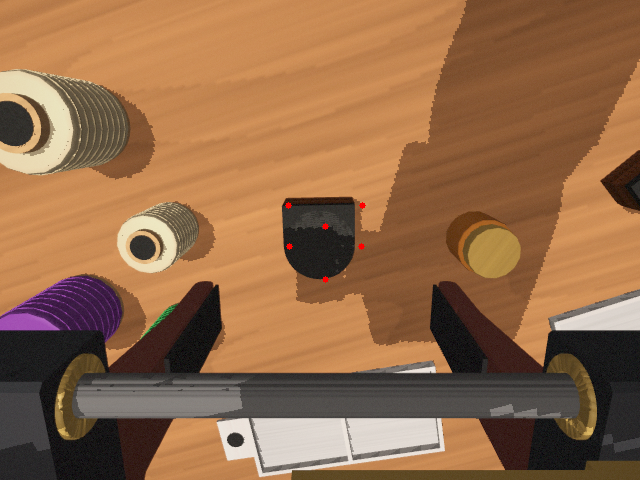

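The wrist view shows the large heel squarely between the fingers, outline u 283–355, v 205–278. It sits about 6 px (4 mm) to the −y side of my estimate. I'll correct by 3 mm, descend and grip.

>>> {"api": "arm_command", "payload": {"deltas": [[1, 0, -0.02, 0.232, 0, 0, 0], [1, 0, -0.01, 0.232, 0, 0, 0], [1, 0, 0, 0.232, 0, 0, 0], [1, 0, 0, 0.232, 0, 0, 0], [1, 0, 0, 0, 0, 0, 0], [0.2, 0, 0, 0, 0, 0, 0], [-1, 0, 0, 0, 0, 0, 0], [-1, 0, 0, 0, 0, 0, 0], [-1, 0, 0, 0, 0, 0, 0], [-1, 0, 0, 0, 0, 0, 0]], "squeeze": 15}}

```text
t: 3.7
ee_pos: [0.415, -0.1298, 0.012]
eef_rot: [0.472, 3.104, -0.001]
ft_force: [-0.7, 0.1, 0.4]
grip_width: 0.589
grip_force: 0.0
```

>>> {"api": "arm_command", "payload": {"deltas": [[-1, 0, 0, 0, 0, 0, 0], [-1, 0, 0, 0, 0, 0, 0], [-1, 0, 0, 0, 0, 0, 0], [-1, 0, 0, 0, 0, 0, 0]]}}

```text
t: 4.1
ee_pos: [0.4144, -0.1296, 0.011]
eef_rot: [-0.473, -3.106, -0.0]
ft_force: [-0.1, 0.7, -0.6]
grip_width: 0.219
grip_force: 0.0
```

```bash
python3 go.py 92.4 .418,-.126,.1 .6002,.26,.1 .6002,.26,.014
python3 - <<'E'
from h import *
# refine the trays: corners from top mask, lug removed by opening
c=load('top'); up=cv2.resize(c['image'],None,fx=4,fy=4,interpolation=cv2.INTER_CUBIC)
H,S,V=cv2.split(cv2.cvtColor(up,cv2.COLOR_BGR2HSV)); m=((S<70)&(V>120)).astype(np.uint8)*255
m=cv2.morphologyEx(cv2.morphologyEx(m,cv2.MORPH_CLOSE,np.ones((9,9))),cv2.MORPH_OPEN,cv2.getStructuringElement(cv2.MORPH_ELLIPSE,(75,75)))
for k in cv2.findContours(m,cv2.RETR_EXTERNAL,cv2.CHAIN_APPROX_NONE)[0]:
    x,y,w,h=cv2.boundingRect(k)
    if 700<x<1500 and 780<y<900:
        r=cv2.minAreaRect(ray(c,(k.reshape(-1,2)-1.5)/4,.01)[:,:2].astype(np.float32)*1000); print(np.round(r[0],1),np.round(r[1],1),r[2])
E
```

```text
t 4.1 p [ 0.4144 -0.1296  0.011 ] psi 72.69 tilt [-2.e-04  0.e+00 -1.e+00] q [-0.33  0.48  2.14 -0.    0.52 -1.6 ] grip 0.219 0.0 F [-0.1  0.7 -0.6]
turn wz 3 rows of -0.0365
.418,-.126,.1 total [-0.025  0.023 -0.593] 3 rows of [-0.0084  0.0076 -0.1978]
.6002,.26,.1 total [-1.321  2.52   0.   ] 10 rows of [-0.1321  0.252   0.    ]
.6002,.26,.014 total [0.    0.    0.573] 2 rows of [0.     0.     0.2867]
[603.6 180.9] [ 96.1 286.2] 2.4717650413513184
[ 606.9 -169.4] [192.4  96.3] 82.23407745361328
```

The gripper closed to 19 mm with no force, so the heel isn't between the pads. I'll look before doing anything else.

```bash
python3 - <<'E'
from h import *
c=cap('wrist','w2.png'); t=cap('top')
cv2.imwrite('pics/t2.png',cv2.resize(t['image'][190:350,190:450],None,fx=3,fy=3,interpolation=cv2.INTER_CUBIC))
E
```

```text
(no output)
```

View pics/w2.png

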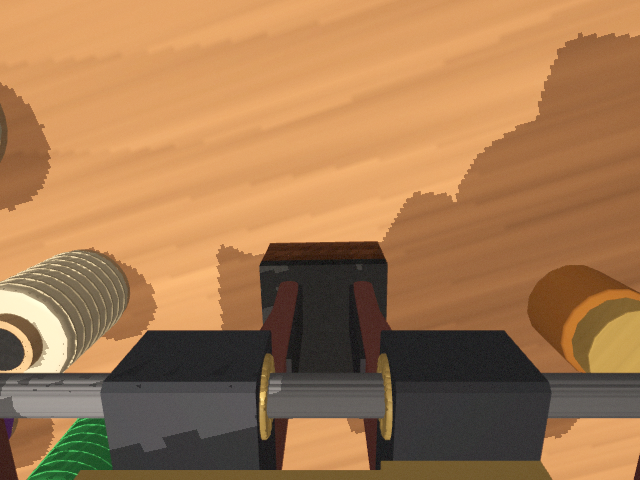

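```bash
python3 - <<'E'
from h import *
c=load('wrist'); R=cv2.Rodrigues(c['rvec'])[0]
print('cam',-R.T@c['tvec'].ravel(), 'tcp px',proj(c,[.4144,-.1296,.011]),'depth',(R@[.4144,-.1296,.011]+c['tvec'].ravel())[2])
y=np.array([.298,.955,0])
for s in(-.0097,.0097): print(proj(c,np.array([.4144,-.1296,.011])+s*y))
for z in(0,.036): print(z,'front corners',ray(c,[(263,265),(386,265)],z), ray(c,[(267,243),(379,243)],0))
s=cap('scene'); cv2.imwrite('pics/s2.png',cv2.resize(s['image'][140:300,160:420],None,fx=3,fy=3,interpolation=cv2.INTER_CUBIC))
E
```

```text
cam [ 0.34457744 -0.10889356  0.20329238] tcp px [[327.41740094 280.74151856]] depth 0.20473866003847938
[[307.41669641 280.74912451]]
[[347.41745863 280.73391286]]
0 front corners [[ 0.40051945 -0.1594655   0.        ]
 [ 0.41913958 -0.09987476  0.        ]] [[ 0.39018466 -0.15366348  0.        ]
 [ 0.40689392 -0.10018365  0.        ]]
0.036 front corners [[ 0.39061297 -0.15050997  0.036     ]
 [ 0.40593576 -0.10147185  0.036     ]] [[ 0.39018466 -0.15366348  0.        ]
 [ 0.40689392 -0.10018365  0.        ]]
```

View pics/s2.png

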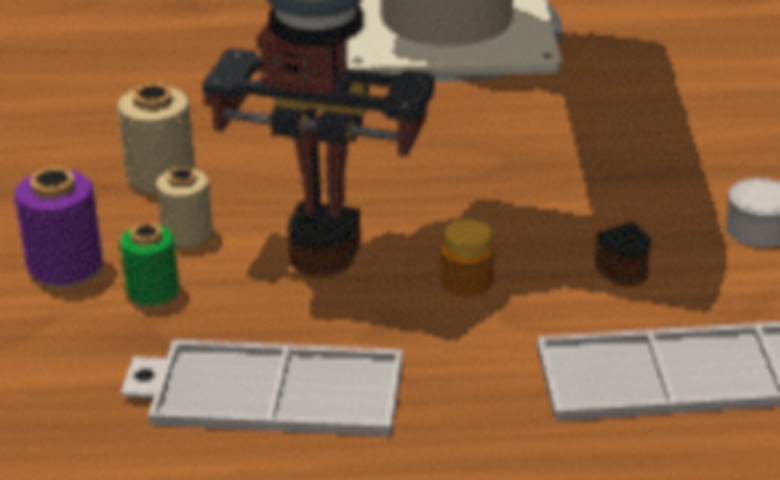

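The scene crop shows the fingers shut just above the heel top, and the heel unmoved at crop (325,235). The wrist view agrees. The 88 mm pad gap spans 213 px there, so the tips lie about 28 mm short of the reported TCP. The true tip height is therefore roughly the reported z + 0.027. I'll lift, open, go down to reported z of about −0.014, and watch the force.

>>> {"api": "arm_command", "payload": {"deltas": [[-1, 0, 0, -0.25, 0, 0, 0], [1, 0, 0, 0, 0, 0, 0], [1, 0, 0, 0, 0, 0, 0], [1, 0, 0, 0, 0, 0, 0], [1, 0, 0, 0, 0, 0, 0], [1, 0, 0, 0, 0, 0, 0], [1, 0, 0, 0, 0, 0, 0], [1, 0, 0, 0, 0, 0, 0], [1, 0, 0, 0, 0, 0, 0], [1, 0, 0, 0, 0, 0, 0]]}}

```text
t: 5.25
ee_pos: [0.4144, -0.1296, 0.0485]
eef_rot: [-0.472, -3.106, -0.0]
ft_force: [-1.1, -0.2, 0.6]
grip_width: 0.795
grip_force: 0.0
```

>>> {"api": "arm_command", "payload": {"deltas": [[1, 0, 0, 0.12, 0, 0, 0], [1, 0, 0, 0.12, 0, 0, 0], [1, 0, 0, 0.06, 0, 0, 0], [1, 0, 0, 0.06, 0, 0, 0], [1, 0, 0, 0.03, 0, 0, 0], [1, 0, 0, 0.03, 0, 0, 0], [1, 0, 0, 0, 0, 0, 0]]}}

```text
t: 5.95
ee_pos: [0.4143, -0.1295, -0.0147]
eef_rot: [-0.472, -3.106, -0.0]
ft_force: [0.4, 0.1, 0.1]
grip_width: 1.0
grip_force: 0.0
```

>>> {"api": "arm_command", "payload": {"deltas": [[-1, 0, 0, 0, 0, 0, 0], [-1, 0, 0, 0, 0, 0, 0], [-1, 0, 0, 0, 0, 0, 0], [-1, 0, 0, 0, 0, 0, 0], [-1, 0, 0, 0, 0, 0, 0], [-1, 0, 0, 0, 0, 0, 0], [-1, 0, 0, 0, 0, 0, 0], [-1, 0, 0, 0, 0, 0, 0]]}}

```text
t: 6.75
ee_pos: [0.4145, -0.1296, -0.0143]
eef_rot: [0.472, 3.106, -0.0]
ft_force: [-0.9, 0.4, 4.8]
grip_width: 0.617
grip_force: 15.0
```

```bash
cap=1 python3 - <<'E'
from h import *
c=cap('wrist','w3.png')
E
python3 go.py 92.4 .4144,-.1295,.1 .600,.26,.1 .600,.26,-.01
```

```text
t 6.8 p [ 0.4145 -0.1296 -0.0143] psi 72.7 tilt [ 2.e-04 -1.e-04 -1.e+00] q [-0.33  0.54  2.14 -0.    0.46 -1.6 ] grip 0.615 15.0 F [-0.6  0.9  6.3]
turn wz 3 rows of -0.0365
.4144,-.1295,.1 total [ 0.001  0.001 -0.762] 3 rows of [ 2.00e-04  2.00e-04 -2.54e-01]
.600,.26,.1 total [-1.345  2.543  0.   ] 10 rows of [-0.1345  0.2543  0.    ]
.600,.26,-.01 total [0.    0.    0.733] 3 rows of [0.     0.     0.2444]
```

View pics/w3.png

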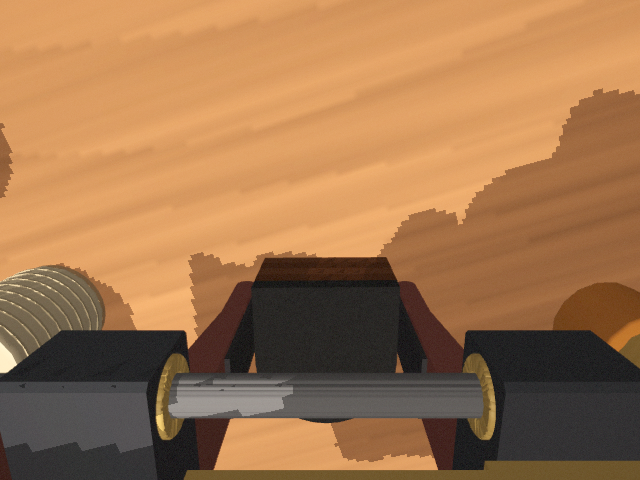

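The heel is gripped: width 0.615 × 88 = 54 mm at 15 N, with the front edge at v≈287 square between the pads. Now lift, turn and carry it to the long tray's lug bay.

>>> {"api": "arm_command", "payload": {"deltas": [[-1, 0, 0, -0.1, 0, 0, 0], [-1, 0, 0, -0.25, 0, 0, 0], [-1, 0, 0, -0.25, 0, 0, 0], [-1, 0, 0, -0.16, 0, 0, 0], [-1, 0, 0, 0, 0, 0, -0.036], [-1, 0, 0, 0, 0, 0, -0.036], [-1, 0, 0, 0, 0, 0, -0.037], [-1, 0, 0, 0, 0, 0, 0]]}}

```text
t: 7.6
ee_pos: [0.4141, -0.1295, 0.0994]
eef_rot: [0.065, -3.141, -0.0]
ft_force: [0.0, -1.2, -0.7]
grip_width: 0.613
grip_force: 15.0
```

```bash
python3 go.py 92.4 .587,.261,.1 .587,.261,-.01
```

```text
t 7.6 p [ 0.4141 -0.1295  0.0994] psi 92.38 tilt [-3.e-04  1.e-04 -1.e+00] q [-0.33  0.3   2.11 -0.    0.74 -1.94] grip 0.613 15.0 F [ 0.  -1.2 -0.7]
turn wz 1 rows of -0.0001
.587,.261,.1 total [-1.26   2.553 -0.004] 10 rows of [-0.126   0.2553 -0.0004]
.587,.261,-.01 total [0.    0.    0.733] 3 rows of [0.     0.     0.2444]
```

>>> {"api": "arm_command", "payload": {"deltas": [[-1, -0.126, 0.255, 0, 0, 0, 0], [-1, -0.126, 0.255, 0, 0, 0, 0], [-1, -0.126, 0.255, 0, 0, 0, 0], [-1, -0.126, 0.255, 0, 0, 0, 0], [-1, -0.126, 0.255, 0, 0, 0, 0], [-1, -0.126, 0.255, 0, 0, 0, 0], [-1, -0.126, 0.255, 0, 0, 0, 0], [-1, -0.126, 0.255, 0, 0, 0, 0], [-1, -0.126, 0.255, 0, 0, 0, 0], [-1, -0.126, 0.258, 0, 0, 0, 0]]}}

```text
t: 8.6
ee_pos: [0.5878, 0.2624, 0.0989]
eef_rot: [0.058, -3.14, 0.001]
ft_force: [0.4, 0.3, -0.0]
grip_width: 0.612
grip_force: 15.0
```

>>> {"api": "arm_command", "payload": {"deltas": [[-1, 0, 0, 0, 0, 0, 0], [-1, 0, 0, 0.25, 0, 0, 0], [-1, 0, 0, 0.2, 0, 0, 0]]}}

```text
t: 8.9
ee_pos: [0.5873, 0.2606, 0.0309]
eef_rot: [0.06, -3.141, 0.0]
ft_force: [0.4, -0.1, -1.1]
grip_width: 0.613
grip_force: 15.0
```

```bash
python3 - <<'E'
from h import *
c=cap('wrist'); im=c['image'].copy()
for C,d,ys in[((.6039,.1738),(-.043,.999),(88,0,-88))]:
    d=np.array(d);x=np.array([d[1],-d[0]])
    for yy in ys:
        for a,b in((-42,-42),(-42,42),(42,42),(42,-42)):
            q=np.array(C)+(a*x+(yy+b)*d)/1000; u=proj(c,[*q,.010])[0]; cv2.circle(im,tuple(int(i) for i in u),3,(0,0,255),-1)
cv2.imwrite('pics/w4.png',im)
E
python3 go.py 92.4 .587,.261,-.01
```

```text
t 8.95 p [0.5838 0.2588 0.0257] psi 92.18 tilt [-0.0074 -0.0033 -1.    ] q [ 0.4   0.66  1.68 -0.    0.82 -1.21] grip 0.613 15.0 F [-2.1 -0.8 -3.5]
turn wz 1 rows of -0.0012
.587,.261,-.01 total [-0.022  0.013  0.238] 1 rows of [-0.0221  0.0135  0.2377]
```

View pics/w4.png

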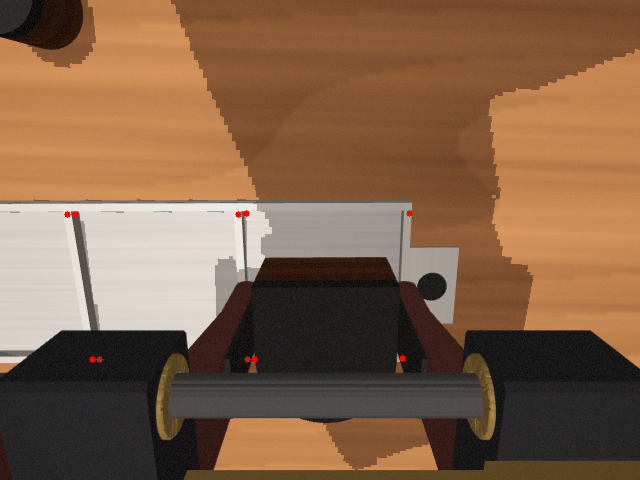

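The overlay matches the tray. Predicted inner corners at (246,213) and (409,213) lie within about 3 px of the bay walls, and the heel hangs centrally. The pose drifted slightly at the stop, so I'll let it settle before lowering.

>>> {"api": "arm_command", "payload": {"deltas": [[-1, 0, 0, 0, 0, 0, 0], [-1, 0, 0, 0, 0, 0, 0]]}}

```text
t: 9.15
ee_pos: [0.5882, 0.2605, 0.0329]
eef_rot: [-0.061, 3.14, 0.0]
ft_force: [0.9, 0.4, -0.5]
grip_width: 0.618
grip_force: 15.0
```

```bash
python3 go.py 92.4 .587,.261,-.01
```

```text
t 9.15 p [0.5882 0.2605 0.0329] psi 92.24 tilt [ 6.e-04  2.e-04 -1.e+00] q [ 0.4   0.65  1.67 -0.    0.82 -1.21] grip 0.618 15.0 F [ 0.9  0.4 -0.5]
turn wz 1 rows of -0.0009
.587,.261,-.01 total [0.008 0.003 0.286] 1 rows of [0.0078 0.0034 0.286 ]
```

>>> {"api": "arm_command", "payload": {"deltas": [[-1, 0.004, 0, 0.1, 0, 0, 0], [-1, 0.004, 0, 0.1, 0, 0, 0], [-1, 0, 0, 0.05, 0, 0, 0], [-1, 0, 0, 0.02, 0, 0, 0], [-1, 0, 0, 0.01, 0, 0, 0], [-1, 0, 0, 0, 0, 0, 0], [-1, 0, 0, 0, 0, 0, 0]]}}

```text
t: 9.85
ee_pos: [0.5869, 0.2608, -0.0096]
eef_rot: [-0.064, 3.14, 0.0]
ft_force: [0.8, 0.5, -1.0]
grip_width: 0.614
grip_force: 15.0
```

>>> {"api": "arm_command", "payload": {"deltas": [[-1, 0, 0, 0.01, 0, 0, 0], [-1, 0, 0, 0, 0, 0, 0], [0.6, 0, 0, 0, 0, 0, 0], [0.6, 0, 0, 0, 0, 0, 0], [0.6, 0, 0, 0, 0, 0, 0], [0.6, 0, 0, 0, 0, 0, 0], [0.6, 0, 0, 0, 0, 0, 0], [0.6, 0, 0, -0.05, 0, 0, 0], [1, 0, 0, -0.2, 0, 0, 0], [1, 0, 0, -0.25, 0, 0, 0]]}}

```text
t: 10.85
ee_pos: [0.5852, 0.2601, 0.0632]
eef_rot: [0.064, -3.138, 0.002]
ft_force: [0.6, 0.2, 0.5]
grip_width: 0.943
grip_force: 0.0
```

>>> {"api": "arm_command", "payload": {"deltas": [[1, 0, 0, -0.25, 0, 0, 0], [1, 0, 0, 0, 0, 0, 0]]}}

```text
t: 11.05
ee_pos: [0.5902, 0.2623, 0.1072]
eef_rot: [-0.063, 3.132, 0.006]
ft_force: [-0.3, 0.3, 0.9]
grip_width: 0.998
grip_force: 0.0
```

```bash
python3 - <<'E'
from h import *
c=cap('wrist','w5.png')
E
python3 go.py 65 .588,.18,.1 .3873,-.2465,.1 .3873,-.2465,-.006
```

```text
t 11.1 p [0.5886 0.2616 0.1045] psi 92.32 tilt [ 0.0056  0.0024 -1.    ] q [ 0.4   0.55  1.65 -0.    0.94 -1.21] grip 0.998 0.0 F [-0.  -0.8  0.3]
turn wz 4 rows of 0.038
.588,.18,.1 total [-0.226 -0.495  0.03 ] 2 rows of [-0.1131 -0.2473  0.0149]
.3873,-.2465,.1 total [ 0.011 -3.142  0.   ] 11 rows of [ 0.001  -0.2857  0.    ]
.3873,-.2465,-.006 total [0.    0.    0.707] 3 rows of [0.     0.     0.2356]
```

View pics/w5.png

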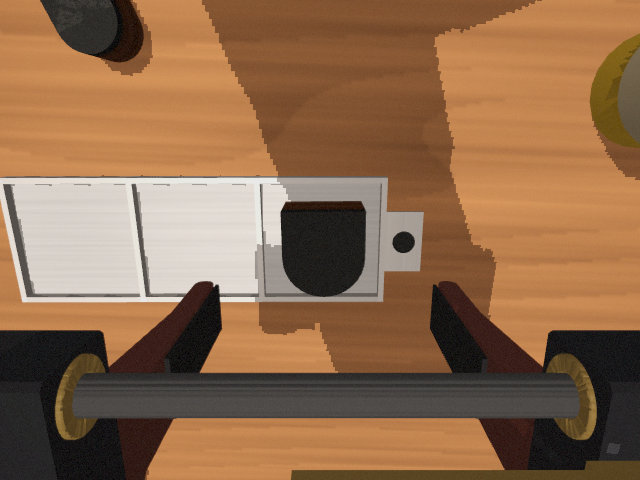

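The large heel stands flat inside the lug bay, at (323,248) between walls u 265–380. Next, the spool.

>>> {"api": "arm_command", "payload": {"deltas": [[1, 0, 0, 0, 0, 0, 0.038], [1, 0, 0, 0, 0, 0, 0.038], [1, 0, 0, 0, 0, 0, 0.038], [1, 0, 0, 0, 0, 0, 0.038], [1, -0.11, -0.247, 0.01, 0, 0, 0], [1, -0.11, -0.247, 0.01, 0, 0, 0], [1, 0, -0.286, 0, 0, 0, 0], [1, 0, -0.286, 0, 0, 0, 0], [1, 0, -0.286, 0, 0, 0, 0], [1, 0, -0.286, 0, 0, 0, 0]]}}

```text
t: 12.1
ee_pos: [0.5105, 0.0227, 0.0969]
eef_rot: [-0.68, -3.065, 0.001]
ft_force: [0.2, -0.8, -0.0]
grip_width: 0.999
grip_force: 0.0
```

>>> {"api": "arm_command", "payload": {"deltas": [[1, 0, -0.286, 0, 0, 0, 0], [1, 0, -0.286, 0, 0, 0, 0], [1, 0, -0.286, 0, 0, 0, 0], [1, 0, -0.286, 0, 0, 0, 0], [1, 0, -0.286, 0, 0, 0, 0], [1, 0, -0.286, 0, 0, 0, 0], [1, 0, -0.286, 0, 0, 0, 0], [1, 0, 0, 0, 0, 0, 0], [1, 0, 0, 0, 0, 0, 0]]}}

```text
t: 13.0
ee_pos: [0.3842, -0.2482, 0.0972]
eef_rot: [-0.685, -3.064, -0.001]
ft_force: [-0.0, -0.2, 0.1]
grip_width: 0.998
grip_force: 0.0
```

```bash
cat > spool.py <<'E'
from h import *
c=cap('wrist'); p=proj(c,[.3873,-.248,.062])[0]; print('pred',p)
V=cv2.cvtColor(c['image'],cv2.COLOR_BGR2HSV)[...,2]
for k in cv2.findContours(((V<70)*255).astype(np.uint8),cv2.RETR_LIST,cv2.CHAIN_APPROX_NONE)[0]:
    (u,r)=cv2.minEnclosingCircle(k)
    if np.hypot(*(np.array(u)-p))<70 and 5<r<30: print(u,r,ray(c,[u],.06)[0].round(4))
E
python3 spool.py; python3 go.py 65 .3873,-.2475,.1 .3873,-.2475,-.005
```

```text
pred [329.66755471 262.95076549]
(325.2272644042969, 261.2954406738281) 15.230238914489746 [ 0.3859 -0.2501  0.06  ]
t 13.05 p [ 0.3846 -0.2474  0.0973] psi 64.9 tilt [-0.0014  0.0012 -1.    ] q [-0.6   0.33  2.06  0.    0.75 -1.73] grip 1.001 0.0 F [0.2 0.1 0.5]
turn wz 1 rows of -0.0006
.3873,-.2475,.1 total [-0.016  0.007 -0.018] 1 rows of [-0.0163  0.007  -0.0178]
.3873,-.2475,-.005 total [0.  0.  0.7] 3 rows of [0.     0.     0.2333]
```

>>> {"api": "arm_command", "payload": {"deltas": [[1, -0.015, -0.005, 0.22, 0, 0, 0], [1, 0, 0, 0.22, 0, 0, 0], [1, 0, 0, 0.14, 0, 0, 0], [1, 0, 0, 0.1, 0, 0, 0], [1, 0, 0, 0, 0, 0, 0], [0, 0, 0, 0, 0, 0, 0], [0, 0, 0, 0, 0, 0, 0], [-1, 0, 0, 0, 0, 0, 0], [-1, 0, 0, 0, 0, 0, 0], [-1, 0, 0, 0, 0, 0, 0]]}}

```text
t: 14.05
ee_pos: [0.3874, -0.2498, -0.0035]
eef_rot: [0.681, 3.066, -0.001]
ft_force: [-0.8, 0.9, -0.2]
grip_width: 0.583
grip_force: 0.0
```

>>> {"api": "arm_command", "payload": {"deltas": [[-1, 0, 0, 0, 0, 0, 0], [-1, 0, 0, 0, 0, 0, 0], [-1, 0, 0, 0, 0, 0, 0], [-1, 0, 0, 0, 0, 0, 0]]}}

```text
t: 14.45
ee_pos: [0.3872, -0.2498, -0.0037]
eef_rot: [0.681, 3.066, -0.0]
ft_force: [0.0, -0.2, 6.0]
grip_width: 0.497
grip_force: 15.0
```

```bash
python3 go.py 92.4 .3865,-.2475,.11 .6039,.1738,.11 .6039,.1738,0
```

```text
t 14.45 p [ 0.3872 -0.2498 -0.0037] psi 64.95 tilt [ 3.e-04 -2.e-04 -1.e+00] q [-0.6   0.54  2.09 -0.    0.52 -1.73] grip 0.497 15.0 F [ 0.  -0.2  6. ]
turn wz 4 rows of -0.0381
.3865,-.2475,.11 total [ 0.004  0.015 -0.758] 3 rows of [ 0.0014  0.0051 -0.2527]
.6039,.1738,.11 total [-1.566  2.746  0.   ] 11 rows of [-0.1423  0.2496  0.    ]
.6039,.1738,0 total [0.    0.    0.733] 3 rows of [0.     0.     0.2444]
```

>>> {"api": "arm_command", "payload": {"deltas": [[-1, 0, 0, -0.1, 0, 0, 0], [-1, 0, 0, -0.25, 0, 0, 0], [-1, 0, 0, -0.25, 0, 0, 0], [-1, 0, 0, -0.16, 0, 0, 0], [-1, 0, 0, 0, 0, 0, -0.038], [-1, 0, 0, 0, 0, 0, -0.038], [-1, 0, 0, 0, 0, 0, -0.038], [-1, 0, 0, 0, 0, 0, -0.038], [-1, -0.142, 0.25, 0, 0, 0, 0], [-1, -0.142, 0.25, 0, 0, 0, 0]]}}

```text
t: 15.45
ee_pos: [0.4266, -0.1728, 0.1099]
eef_rot: [0.058, -3.141, -0.0]
ft_force: [1.2, -0.9, -0.4]
grip_width: 0.497
grip_force: 15.0
```

>>> {"api": "arm_command", "payload": {"deltas": [[-1, -0.142, 0.25, 0, 0, 0, 0], [-1, -0.142, 0.25, 0, 0, 0, 0], [-1, -0.142, 0.25, 0, 0, 0, 0], [-1, -0.142, 0.25, 0, 0, 0, 0], [-1, -0.142, 0.25, 0, 0, 0, 0], [-1, -0.142, 0.25, 0, 0, 0, 0], [-1, -0.142, 0.25, 0, 0, 0, 0], [-1, -0.142, 0.25, 0, 0, 0, 0], [-1, -0.142, 0.25, 0, 0, 0, 0], [-1, 0, 0, 0, 0, 0, 0]]}}

```text
t: 16.45
ee_pos: [0.6067, 0.1764, 0.1099]
eef_rot: [-0.069, 3.138, 0.002]
ft_force: [-0.1, -0.4, -1.4]
grip_width: 0.497
grip_force: 15.0
```

```bash
python3 go.py 92.4 .6039,.1738,0
```

```text
t 16.45 p [0.6067 0.1764 0.1099] psi 92.52 tilt [ 0.0025  0.0015 -1.    ] q [ 0.26  0.53  1.67  0.    0.94 -1.35] grip 0.497 15.0 F [-0.1 -0.4 -1.4]
turn wz 1 rows of 0.0007
.6039,.1738,0 total [ 0.019 -0.017  0.733] 3 rows of [ 0.0064 -0.0056  0.2442]
```

>>> {"api": "arm_command", "payload": {"deltas": [[-1, 0.018, -0.015, 0.25, 0, 0, 0], [-1, 0, 0, 0.25, 0, 0, 0], [-1, 0, 0, 0.13, 0, 0, 0], [-1, 0, 0, 0.06, 0, 0, 0], [-1, 0, 0, 0.03, 0, 0, 0], [-1, 0, 0, 0.012, 0, 0, 0], [-1, 0, 0, 0, 0, 0, 0], [-1, 0, 0, 0, 0, 0, 0]]}}

```text
t: 17.25
ee_pos: [0.6027, 0.1698, 0.0013]
eef_rot: [-0.064, 3.139, 0.001]
ft_force: [-0.2, -1.0, -0.4]
grip_width: 0.497
grip_force: 15.0
```

>>> {"api": "arm_command", "payload": {"deltas": [[-1, 0, 0, 0, 0, 0, 0], [0.3, 0, 0, 0, 0, 0, 0], [0.3, 0, 0, 0, 0, 0, 0], [0.3, 0, 0, 0, 0, 0, 0], [0.3, 0, 0, 0, 0, 0, 0], [0.3, 0, 0, 0, 0, 0, 0], [0.3, 0, 0, -0.05, 0, 0, 0], [0.3, 0, 0, -0.2, 0, 0, 0], [0.3, 0, 0, -0.25, 0, 0, 0], [1, 0, 0, -0.25, 0, 0, 0]]}}

```text
t: 18.25
ee_pos: [0.6015, 0.1696, 0.1141]
eef_rot: [0.064, -3.14, 0.0]
ft_force: [1.1, -0.1, 0.7]
grip_width: 0.708
grip_force: 0.0
```

```bash
python3 go.py 92.4 .5,.22,.115 .4048,.248,.115 .4048,.248,-.0145
cat > spots.py <<'E'
E
python3 - <<'E'
from h import *
c=cap('wrist','w6.png')
E
```

```text
t 18.25 p [0.6015 0.1696 0.1141] psi 92.32 tilt [-8.e-04 -2.e-04 -1.e+00] q [ 0.26  0.52  1.68 -0.    0.94 -1.36] grip 0.708 0.0 F [ 1.1 -0.1  0.7]
turn wz 1 rows of -0.0004
.5,.22,.115 total [ 0.662  0.364 -0.006] 3 rows of [ 0.2207  0.1213 -0.0021]
.4048,.248,.115 total [0.626 0.213 0.   ] 3 rows of [0.2088 0.071  0.    ]
.4048,.248,-.0145 total [0.    0.    0.863] 3 rows of [0.     0.     0.2878]
```

View pics/w6.png

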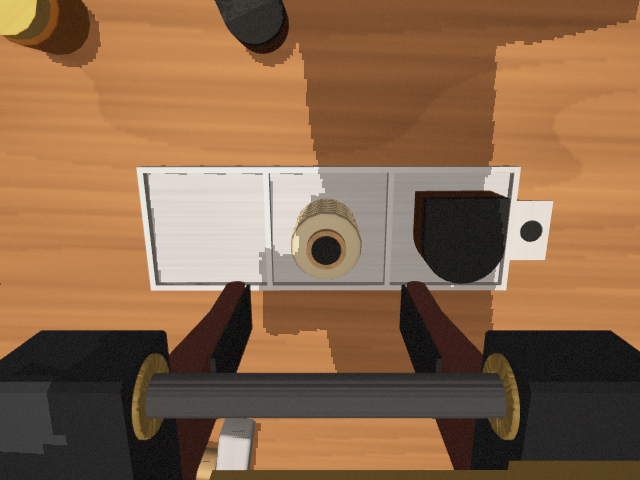

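The spool stands in the middle bay at (326,245), clear of the walls. Next, the tin.

>>> {"api": "arm_command", "payload": {"deltas": [[1, 0.22, 0.121, 0, 0, 0, 0], [1, 0.22, 0.121, 0, 0, 0, 0], [1, 0.22, 0.121, 0, 0, 0, 0], [1, 0.209, 0.071, 0, 0, 0, 0], [1, 0.209, 0.071, 0, 0, 0, 0], [1, 0.209, 0.071, 0, 0, 0, 0], [1, 0, 0, 0, 0, 0, 0], [1, 0, 0, 0, 0, 0, 0]]}}

```text
t: 19.1
ee_pos: [0.4057, 0.2487, 0.1133]
eef_rot: [-0.066, 3.14, 0.001]
ft_force: [0.0, -0.1, -0.3]
grip_width: 1.0
grip_force: 0.0
```

```bash
python3 - <<'E'
from h import *
c=cap('wrist'); p=proj(c,[.4048,.2485,.034])[0]; print('pred',p)
H,S,V=cv2.split(cv2.cvtColor(c['image'],cv2.COLOR_BGR2HSV))
for k in cv2.findContours(((S<70)&(V>110)).astype(np.uint8)*255,cv2.RETR_EXTERNAL,cv2.CHAIN_APPROX_NONE)[0]:
    if cv2.contourArea(k)>800:
        u,r=cv2.minEnclosingCircle(k); x,y,w,h=cv2.boundingRect(k); print(np.round(u),r,(x,y,w,h),'enc',ray(c,[u],.034)[0].round(4), 'bottomarc', ray(c,[(x+w/2,y+h-w/2)],.034)[0].round(4), 'diam',421.98)
E
python3 go.py 92.4 .4048,.249,-.0145
```

```text
pred [326.49933962 237.22397534]
[161. 452.] 31.772703170776367 (144, 422, 35, 58) enc [0.5823 0.1276 0.034 ] bottomarc [0.592  0.1274 0.034 ] diam 421.98
[388. 444.] 35.36250686645508 (363, 418, 53, 52) enc [0.5672 0.3023 0.034 ] bottomarc [0.5671 0.3039 0.034 ] diam 421.98
[237. 443.] 66.69698333740234 (175, 418, 125, 62) enc [0.5715 0.1867 0.034 ] bottomarc [0.5483 0.1873 0.034 ] diam 421.98
[325. 229.] 44.7928466796875 (282, 185, 86, 90) enc [0.3994 0.247  0.034 ] bottomarc [0.4013 0.2474 0.034 ] diam 421.98
t 19.15 p [0.4065 0.2486 0.1133] psi 92.35 tilt [ 1.7e-03  7.0e-04 -1.0e+00] q [ 0.52  0.33  2.01 -0.    0.8  -1.09] grip 1.002 0.0 F [ 0.5  0.2 -0.1]
turn wz 1 rows of -0.0003
.4048,.249,-.0145 total [0.011 0.003 0.852] 3 rows of [0.0038 0.001  0.284 ]
```

>>> {"api": "arm_command", "payload": {"deltas": [[1, 0.023, -0.004, 0.28, 0, 0, 0], [1, 0, 0, 0.28, 0, 0, 0], [1, 0, 0, 0.16, 0, 0, 0], [1, 0, 0, 0.09, 0, 0, 0], [1, 0, 0, 0.04, 0, 0, 0], [1, 0, 0, 0, 0, 0, 0], [0.4, 0, 0, 0, 0, 0, 0], [-1, 0, 0, 0, 0, 0, 0], [-1, 0, 0, 0, 0, 0, 0], [-1, 0, 0, 0, 0, 0, 0]]}}

```text
t: 20.15
ee_pos: [0.4024, 0.2478, -0.0141]
eef_rot: [-0.064, 3.14, 0.001]
ft_force: [0.4, -0.2, 0.4]
grip_width: 0.675
grip_force: 0.0
```

>>> {"api": "arm_command", "payload": {"deltas": [[-1, 0, 0, 0, 0, 0, 0], [-1, 0, 0, 0, 0, 0, 0], [-1, 0, 0, 0, 0, 0, 0], [-1, 0, 0, 0, 0, 0, 0]]}}

```text
t: 20.55
ee_pos: [0.4024, 0.2477, -0.0142]
eef_rot: [-0.064, 3.14, 0.001]
ft_force: [0.2, -0.3, 6.9]
grip_width: 0.659
grip_force: 15.0
```

```bash
python3 go.py 92.4 .403,.248,.12 .6077,.0859,.12 .6077,.0859,-.01
```

```text
t 20.55 p [ 0.4024  0.2477 -0.0142] psi 92.32 tilt [ 9.e-04  5.e-04 -1.e+00] q [ 0.53  0.57  2.06  0.    0.51 -1.08] grip 0.659 15.0 F [ 0.2 -0.3  6.9]
turn wz 1 rows of -0.0004
.403,.248,.12 total [-0.004  0.002 -0.895] 4 rows of [-0.001   0.0004 -0.2237]
.6077,.0859,.12 total [-1.318 -1.137  0.   ] 7 rows of [-0.1883 -0.1624  0.    ]
.6077,.0859,-.01 total [0.    0.    0.867] 3 rows of [0.     0.     0.2889]
```

>>> {"api": "arm_command", "payload": {"deltas": [[-1, 0, 0, -0.1, 0, 0, 0], [-1, 0, 0, -0.27, 0, 0, 0], [-1, 0, 0, -0.27, 0, 0, 0], [-1, 0, 0, -0.25, 0, 0, 0], [-1, -0.188, -0.162, 0, 0, 0, 0], [-1, -0.188, -0.162, 0, 0, 0, 0], [-1, -0.188, -0.162, 0, 0, 0, 0], [-1, -0.188, -0.162, 0, 0, 0, 0], [-1, -0.188, -0.162, 0, 0, 0, 0], [-1, -0.188, -0.162, 0, 0, 0, 0]]}}

```text
t: 21.55
ee_pos: [0.5776, 0.1075, 0.1185]
eef_rot: [0.063, -3.14, 0.0]
ft_force: [-0.5, 0.1, -1.2]
grip_width: 0.654
grip_force: 15.0
```

>>> {"api": "arm_command", "payload": {"deltas": [[-1, -0.188, -0.162, 0, 0, 0, 0], [-1, 0, 0, 0, 0, 0, 0], [-1, 0, 0, 0, 0, 0, 0]]}}

```text
t: 21.85
ee_pos: [0.6056, 0.085, 0.118]
eef_rot: [0.061, -3.139, -0.0]
ft_force: [-0.0, 0.0, -1.0]
grip_width: 0.658
grip_force: 15.0
```

```bash
python3 go.py 92.4 .6077,.0859,-.0103
```

```text
t 21.85 p [0.6056 0.085  0.118 ] psi 92.23 tilt [-0.0016 -0.     -1.    ] q [ 0.12  0.49  1.71  0.    0.94 -1.49] grip 0.658 15.0 F [-0.  0. -1.]
turn wz 1 rows of -0.0009
.6077,.0859,-.0103 total [-0.014  0.006  0.856] 3 rows of [-0.0047  0.0019  0.2852]
```

>>> {"api": "arm_command", "payload": {"deltas": [[-1, -0.014, 0, 0.28, 0, 0, 0], [-1, 0, 0, 0.25, 0, 0, 0], [-1, 0, 0, 0.17, 0, 0, 0], [-1, 0, 0, 0.09, 0, 0, 0], [-1, 0, 0, 0.04, 0, 0, 0], [-1, 0, 0, 0.02, 0, 0, 0], [-1, 0, 0, 0.006, 0, 0, 0], [-1, 0, 0, 0, 0, 0, 0], [-1, 0, 0, 0, 0, 0, 0]]}}

```text
t: 22.75
ee_pos: [0.609, 0.0857, -0.0086]
eef_rot: [-0.064, 3.139, 0.0]
ft_force: [0.4, -0.7, -1.9]
grip_width: 0.656
grip_force: 15.0
```

>>> {"api": "arm_command", "payload": {"deltas": [[-1, 0, 0, 0, 0, 0, 0], [0.55, 0, 0, 0, 0, 0, 0], [0.55, 0, 0, 0, 0, 0, 0], [0.55, 0, 0, 0, 0, 0, 0], [0.55, 0, 0, 0, 0, 0, 0], [0.55, 0, 0, -0.05, 0, 0, 0], [0.55, 0, 0, -0.2, 0, 0, 0], [0.55, 0, 0, -0.25, 0, 0, 0], [1, 0, 0, -0.25, 0, 0, 0], [1, 0, 0, 0, 0, 0, 0]]}}

```text
t: 23.75
ee_pos: [0.6121, 0.0861, 0.1087]
eef_rot: [-0.063, 3.132, 0.001]
ft_force: [0.6, -0.3, -0.1]
grip_width: 0.919
grip_force: 0.0
```

```bash
python3 go.py 117 .458,.118,.1 .458,.118,-.0145
python3 - <<'E'
from h import *
cap('wrist','w7.png')
E
```

```text
t 23.75 p [0.6121 0.0861 0.1087] psi 92.32 tilt [ 0.0094  0.0011 -1.    ] q [ 0.12  0.51  1.71 -0.    0.91 -1.49] grip 0.919 0.0 F [ 0.6 -0.3 -0.1]
turn wz 4 rows of -0.0343
.458,.118,.1 total [0.819 0.656 0.058] 4 rows of [0.2047 0.164  0.0144]
.458,.118,-.0145 total [0.    0.    0.763] 3 rows of [0.     0.     0.2544]
```

View pics/w7.png

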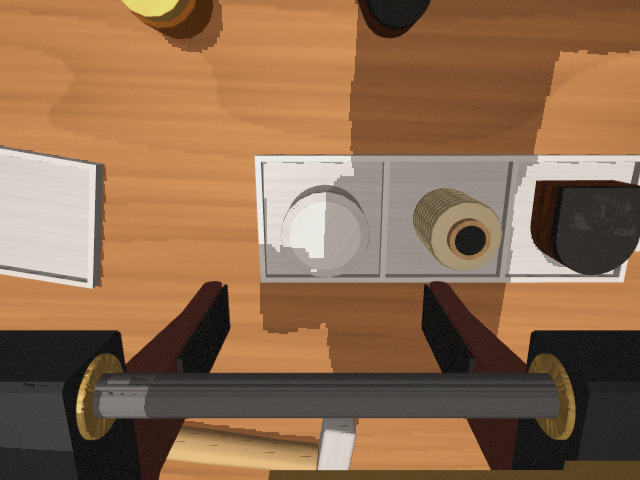

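The tin lies flat in the far bay at (325,233). Next, the small heel: turn, hover and refine.

>>> {"api": "arm_command", "payload": {"deltas": [[1, 0, 0, 0, 0, 0, -0.034], [1, 0, 0, 0, 0, 0, -0.034], [1, 0, 0, 0, 0, 0, -0.034], [1, 0, 0, 0, 0, 0, -0.035], [1, 0.204, 0.164, 0.014, 0, 0, 0], [1, 0.204, 0.164, 0.014, 0, 0, 0], [1, 0.204, 0.164, 0.014, 0, 0, 0], [1, 0.204, 0.164, 0.014, 0, 0, 0], [1, 0, 0, 0, 0, 0, 0], [1, 0, 0, 0, 0, 0, 0]]}}

```text
t: 24.8
ee_pos: [0.4539, 0.1178, 0.0939]
eef_rot: [0.734, -3.054, 0.0]
ft_force: [-0.1, 0.9, 0.1]
grip_width: 0.998
grip_force: 0.0
```

```bash
python3 - <<'E'
from h import *
c=cap('wrist'); im=c['image'].copy()
a=np.radians(27.5);x=np.array([np.cos(a),np.sin(a)]);y=np.array([-x[1],x[0]]);ctr=np.array([.4657,.1224])
for a,b in[(-20,-18),(-20,18),(2,18),(2,-18),(20,0),(-9,0)]:
    q=ctr+(a*x+b*y)/1000; cv2.circle(im,tuple(int(i) for i in proj(c,[*q,.036])[0]),2,(0,0,255),-1)
cv2.imwrite('pics/w8.png',im[100:340,180:480].repeat(2,0).repeat(2,1))
E
python3 go.py 117 .458,.118,-.0145
```

```text
t 24.85 p [0.4553 0.1178 0.0942] psi 117.0 tilt [ 5.e-04 -0.e+00 -1.e+00] q [ 0.23  0.35  2.03 -0.    0.76 -1.81] grip 0.997 0.0 F [ 0.6 -0.6  0.4]
turn wz 1 rows of 0.0
.458,.118,-.0145 total [-0.017 -0.007  0.725] 3 rows of [-0.0055 -0.0024  0.2417]
```

View pics/w8.png

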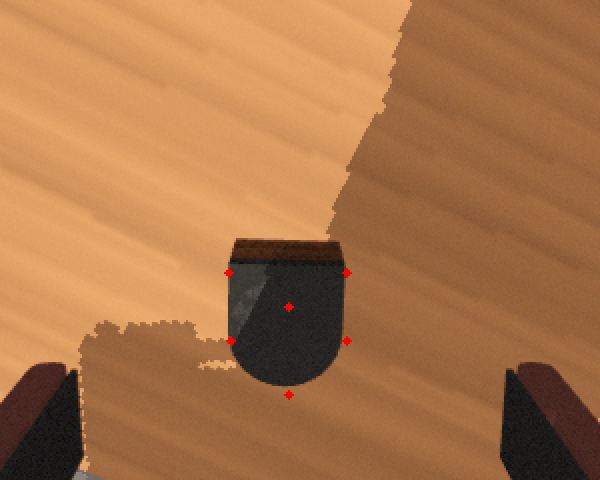

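The crop shows the small heel 3 mm nearer the robot than estimated, with its front edge at v 262 against 272. The TCP is already nearly at its grasp spot, so go straight down.

>>> {"api": "arm_command", "payload": {"deltas": [[1, 0, 0, 0.25, 0, 0, 0], [1, 0, 0, 0.25, 0, 0, 0], [1, 0, 0, 0.13, 0, 0, 0], [1, 0, 0, 0.06, 0, 0, 0], [1, 0, 0, 0.035, 0, 0, 0], [0, 0, 0, 0, 0, 0, 0], [0, 0, 0, 0, 0, 0, 0], [-1, 0, 0, 0, 0, 0, 0], [-1, 0, 0, 0, 0, 0, 0], [-1, 0, 0, 0, 0, 0, 0]]}}

```text
t: 25.85
ee_pos: [0.455, 0.1179, -0.0138]
eef_rot: [-0.733, 3.054, -0.0]
ft_force: [-0.9, 0.7, -0.5]
grip_width: 0.584
grip_force: 0.0
```

>>> {"api": "arm_command", "payload": {"deltas": [[-1, 0, 0, 0, 0, 0, 0], [-1, 0, 0, 0, 0, 0, 0], [-1, 0, 0, 0, 0, 0, 0], [-1, 0, 0, 0, 0, 0, 0], [-1, 0, 0, 0, 0, 0, 0]]}}

```text
t: 26.35
ee_pos: [0.4547, 0.1178, -0.0142]
eef_rot: [-0.733, 3.055, 0.0]
ft_force: [-0.5, -0.3, 5.0]
grip_width: 0.412
grip_force: 14.9
```

```bash
python3 go.py 82.3 .4555,.117,.1 .5927,-.2076,.1
```

```text
t 26.35 p [ 0.4547  0.1178 -0.0142] psi 116.98 tilt [ 2.e-04  0.e+00 -1.e+00] q [ 0.23  0.56  2.07  0.    0.51 -1.81] grip 0.412 14.9 F [-0.5 -0.3  5. ]
turn wz 5 rows of 0.0385
.4555,.117,.1 total [-0.006 -0.004 -0.761] 3 rows of [-0.0021 -0.0015 -0.2537]
.5927,-.2076,.1 total [-1.196 -2.022  0.   ] 9 rows of [-0.1329 -0.2247  0.    ]
```

>>> {"api": "arm_command", "payload": {"deltas": [[-1, 0, 0, -0.1, 0, 0, 0], [-1, 0, 0, -0.25, 0, 0, 0], [-1, 0, 0, -0.25, 0, 0, 0], [-1, 0, 0, -0.16, 0, 0, 0], [-1, 0, 0, 0, 0, 0, 0.0385], [-1, 0, 0, 0, 0, 0, 0.0385], [-1, 0, 0, 0, 0, 0, 0.0385], [-1, 0, 0, 0, 0, 0, 0.0385], [-1, 0, 0, 0, 0, 0, 0.0385], [-1, 0, 0, 0, 0, 0, 0]]}}

```text
t: 27.35
ee_pos: [0.4543, 0.1177, 0.0994]
eef_rot: [-0.212, -3.134, 0.0]
ft_force: [-0.8, 0.6, -0.0]
grip_width: 0.408
grip_force: 14.9
```

>>> {"api": "arm_command", "payload": {"deltas": [[-1, -0.133, -0.225, 0, 0, 0, 0], [-1, -0.133, -0.225, 0, 0, 0, 0], [-1, -0.133, -0.225, 0, 0, 0, 0], [-1, -0.133, -0.225, 0, 0, 0, 0], [-1, -0.133, -0.225, 0, 0, 0, 0], [-1, -0.133, -0.225, 0, 0, 0, 0], [-1, -0.133, -0.225, 0, 0, 0, 0], [-1, -0.133, -0.225, 0, 0, 0, 0], [-1, -0.133, -0.225, 0, 0, 0, 0], [-1, 0, 0, 0, 0, 0, 0]]}}

```text
t: 28.35
ee_pos: [0.5938, -0.2115, 0.0996]
eef_rot: [0.21, 3.132, -0.002]
ft_force: [-0.4, 1.0, -1.3]
grip_width: 0.41
grip_force: 14.9
```

```bash
python3 go.py 82.3 .5927,-.2076,-.0103; python3 - <<'E'
from h import *
# check short tray with wrist: grey area far corner pixels vs predicted corners
c=cap('wrist'); C=np.array([.6075,-.1652]); d=np.array([.135,.991]); x=np.array([d[1],-d[0]])
H,S,V=cv2.split(cv2.cvtColor(c['image'],cv2.COLOR_BGR2HSV)); m=((S<60)&(V>100)).astype(np.uint8)*255; m[380:]=0
for k in cv2.findContours(m,cv2.RETR_EXTERNAL,cv2.CHAIN_APPROX_NONE)[0]:
    if cv2.contourArea(k)>1500:
        ap=cv2.approxPolyDP(k,5,True).reshape(-1,2); print([(tuple(map(int,p)),tuple(ray(c,[p],.01)[0][:2].round(3).tolist())) for p in ap])
for a,b in((-46,-90),(-46,90),(46,-90),(46,90)): q=C+(a*x+b*d)/1000; print(q.round(3),proj(c,[*q,.01])[0].round())
E
```

```text
t 28.35 p [ 0.5938 -0.2115  0.0996] psi 82.34 tilt [ 0.0023 -0.0016 -1.    ] q [-0.36  0.54  1.68 -0.    0.92 -1.8 ] grip 0.41 14.9 F [-0.4  1.  -1.3]
turn wz 1 rows of 0.0002
.5927,-.2076,-.0103 total [0.011 0.025 0.733] 3 rows of [0.0036 0.0082 0.2443]
[((222, 212), (0.569, -0.28)), ((226, 272), (0.612, -0.286)), ((262, 272), (0.615, -0.261)), ((263, 281), (0.622, -0.261)), ((277, 286), (0.627, -0.252)), ((286, 269), (0.615, -0.243)), ((365, 270), (0.623, -0.188)), ((374, 287), (0.637, -0.183)), ((379, 280), (0.632, -0.179)), ((391, 282), (0.635, -0.171)), ((401, 303), (0.652, -0.165)), ((511, 303), (0.662, -0.087)), ((528, 177), (0.573, -0.074)), ((261, 175), (0.548, -0.249)), ((258, 212), (0.572, -0.256))]
[ 0.55  -0.248] [263. 178.]
[ 0.574 -0.07 ] [534. 178.]
[ 0.641 -0.261] [268. 306.]
[ 0.665 -0.082] [517. 306.]
```

>>> {"api": "arm_command", "payload": {"deltas": [[-1, 0.012, 0.012, 0.25, 0, 0, 0], [-1, 0, 0, 0.25, 0, 0, 0], [-1, 0, 0, 0.13, 0, 0, 0], [-1, 0, 0, 0.06, 0, 0, 0], [-1, 0, 0, 0.03, 0, 0, 0], [-1, 0, 0, 0.01, 0, 0, 0], [-1, 0, 0, 0, 0, 0, 0], [-1, 0, 0, 0, 0, 0, 0]]}}

```text
t: 29.2
ee_pos: [0.5912, -0.2054, -0.0087]
eef_rot: [0.209, 3.133, -0.001]
ft_force: [0.1, -0.4, -1.2]
grip_width: 0.414
grip_force: 14.9
```

>>> {"api": "arm_command", "payload": {"deltas": [[-1, 0, 0, 0, 0, 0, 0], [0.2, 0, 0, 0, 0, 0, 0], [0.2, 0, 0, 0, 0, 0, 0], [0.2, 0, 0, 0, 0, 0, 0], [0.2, 0, 0, 0, 0, 0, 0], [0.2, 0, 0, -0.05, 0, 0, 0], [0.2, 0, 0, -0.2, 0, 0, 0], [0.2, 0, 0, -0.25, 0, 0, 0], [1, 0, 0, -0.25, 0, 0, 0], [1, 0, 0, 0, 0, 0, 0]]}}

```text
t: 30.2
ee_pos: [0.5941, -0.2065, 0.1086]
eef_rot: [0.209, 3.125, -0.004]
ft_force: [0.7, -0.1, -0.4]
grip_width: 0.746
grip_force: 0.0
```

```bash
python3 go.py 82.3 .469,-.012,.1 .469,-.012,-.0145
python3 - <<'E'
from h import *
cap('wrist','w9.png')
E
```

```text
t 30.2 p [ 0.5941 -0.2065  0.1086] psi 82.33 tilt [ 0.0089 -0.0033 -1.    ] q [-0.35  0.52  1.68  0.    0.92 -1.79] grip 0.746 0.0 F [ 0.7 -0.1 -0.4]
turn wz 1 rows of 0.0002
.469,-.012,.1 total [1.    1.174 0.057] 6 rows of [0.1667 0.1956 0.0095]
.469,-.012,-.0145 total [0.    0.    0.763] 3 rows of [0.     0.     0.2544]
```

View pics/w9.png

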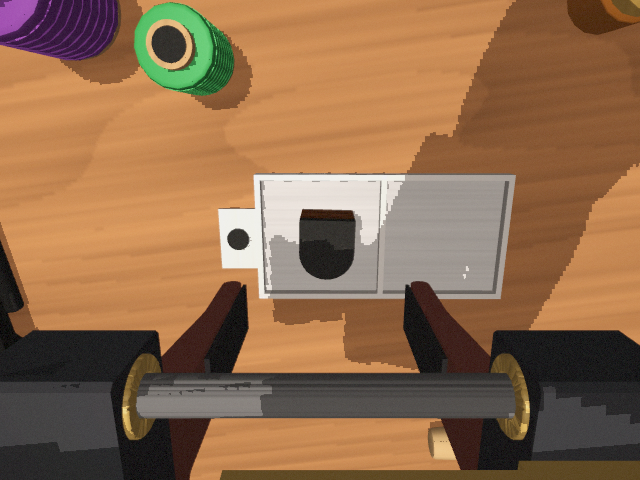

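The small heel stands in the short tray's lug bay at (327,245). Next, the jar.

>>> {"api": "arm_command", "payload": {"deltas": [[1, 0.166, 0.196, 0.01, 0, 0, 0], [1, 0.166, 0.196, 0.01, 0, 0, 0], [1, 0.166, 0.196, 0.01, 0, 0, 0], [1, 0.166, 0.196, 0.01, 0, 0, 0], [1, 0.166, 0.196, 0.01, 0, 0, 0], [1, 0.166, 0.196, 0.01, 0, 0, 0], [1, 0, 0, 0, 0, 0, 0], [1, 0, 0, 0, 0, 0, 0]]}}

```text
t: 31.05
ee_pos: [0.4651, -0.0099, 0.0931]
eef_rot: [-0.207, -3.133, 0.0]
ft_force: [-0.2, -0.3, 0.3]
grip_width: 0.997
grip_force: 0.0
```

```bash
python3 - <<'E'
from h import *
c=cap('wrist'); print('pred',proj(c,[.4694,-.0109,.05])[0])
H,S,V=cv2.split(cv2.cvtColor(c['image'],cv2.COLOR_BGR2HSV))
for lo,hi in((20,35),(23,35)):
  for k in cv2.findContours(((H>=lo)&(H<=hi)&(S>70)&(V>70)).astype(np.uint8)*255,cv2.RETR_EXTERNAL,cv2.CHAIN_APPROX_NONE)[0]:
    if cv2.contourArea(k)>400:
        u,r=cv2.minEnclosingCircle(k); print(lo,np.round(u),round(r,1),ray(c,[u],.05)[0].round(4))
E
python3 go.py 82.3 .469,-.012,-.0145
```

```text
pred [326.34902926 261.82502826]
20 [320. 258.] 32.1 [ 0.4666 -0.0141  0.05  ]
23 [319. 248.] 26.7 [ 0.4605 -0.0143  0.05  ]
t 31.1 p [ 0.466  -0.0105  0.0933] psi 82.37 tilt [-4.e-04 -1.e-04 -1.e+00] q [-0.05  0.35  2.04 -0.    0.75 -1.49] grip 1.0 0.0 F [-0.   0.2  0. ]
turn wz 1 rows of 0.0004
.469,-.012,-.0145 total [-0.021 -0.007  0.719] 3 rows of [-0.0071 -0.0024  0.2395]
```

>>> {"api": "arm_command", "payload": {"deltas": [[1, -0.015, -0.012, 0.25, 0, 0, 0], [1, 0, 0, 0.25, 0, 0, 0], [1, 0, 0, 0.13, 0, 0, 0], [1, 0, 0, 0.06, 0, 0, 0], [1, 0, 0, 0.039, 0, 0, 0], [0.2, 0, 0, 0, 0, 0, 0], [0.2, 0, 0, 0, 0, 0, 0], [-1, 0, 0, 0, 0, 0, 0], [-1, 0, 0, 0, 0, 0, 0], [-1, 0, 0, 0, 0, 0, 0]]}}

```text
t: 32.1
ee_pos: [0.4683, -0.0125, -0.0151]
eef_rot: [0.21, 3.133, -0.0]
ft_force: [0.1, -0.2, 0.8]
grip_width: 0.581
grip_force: 0.0
```

>>> {"api": "arm_command", "payload": {"deltas": [[-1, 0, 0, 0, 0, 0, 0], [-1, 0, 0, 0, 0, 0, 0], [-1, 0, 0, 0, 0, 0, 0], [-1, 0, 0, 0, 0, 0, 0], [-1, 0, 0, 0, 0, 0, 0]]}}

```text
t: 32.6
ee_pos: [0.4681, -0.0125, -0.0154]
eef_rot: [0.21, 3.134, 0.0]
ft_force: [-1.3, -1.0, 6.9]
grip_width: 0.497
grip_force: 15.0
```

```bash
python3 go.py 82.3 .468,-.0125,.11 .612,-.1235,.11 .612,-.1235,-.012
```

```text
t 32.6 p [ 0.4681 -0.0125 -0.0154] psi 82.33 tilt [ 5.e-04 -0.e+00 -1.e+00] q [-0.05  0.57  2.07  0.    0.5  -1.49] grip 0.497 15.0 F [-1.3 -1.   6.9]
turn wz 1 rows of 0.0002
.468,-.0125,.11 total [ 0.001 -0.    -0.836] 3 rows of [ 0.0003 -0.     -0.2786]
.612,-.1235,.11 total [-1.05  -0.605  0.   ] 5 rows of [-0.2101 -0.1209  0.    ]
.612,-.1235,-.012 total [0.    0.    0.813] 3 rows of [0.     0.     0.2711]
```

>>> {"api": "arm_command", "payload": {"deltas": [[-1, 0, 0, -0.1, 0, 0, 0], [-1, 0, 0, -0.25, 0, 0, 0], [-1, 0, 0, -0.27, 0, 0, 0], [-1, 0, 0, -0.216, 0, 0, 0], [-1, -0.21, -0.121, 0, 0, 0, 0], [-1, -0.21, -0.121, 0, 0, 0, 0], [-1, -0.21, -0.121, 0, 0, 0, 0], [-1, -0.21, -0.121, 0, 0, 0, 0], [-1, -0.21, -0.121, 0, 0, 0, 0], [-1, 0, 0, 0, 0, 0, 0]]}}

```text
t: 33.6
ee_pos: [0.6153, -0.1261, 0.1097]
eef_rot: [0.213, 3.131, -0.001]
ft_force: [0.8, -0.4, -1.0]
grip_width: 0.496
grip_force: 15.0
```

```bash
python3 go.py 82.3 .612,-.1235,-.0115
```

```text
t 33.6 p [ 0.6153 -0.1261  0.1097] psi 82.23 tilt [ 0.0031 -0.0011 -1.    ] q [-0.22  0.52  1.68 -0.    0.93 -1.66] grip 0.496 15.0 F [ 0.8 -0.4 -1. ]
turn wz 1 rows of -0.0004
.612,-.1235,-.0115 total [0.024 0.014 0.808] 3 rows of [0.0079 0.0047 0.2692]
```

>>> {"api": "arm_command", "payload": {"deltas": [[-1, 0.01, 0.005, 0.27, 0, 0, 0], [-1, 0, 0, 0.25, 0, 0, 0], [-1, 0, 0, 0.16, 0, 0, 0], [-1, 0, 0, 0.07, 0, 0, 0], [-1, 0, 0, 0.035, 0, 0, 0], [-1, 0, 0, 0.018, 0, 0, 0], [-1, 0, 0, 0, 0, 0, 0], [-1, 0, 0, 0, 0, 0, 0]]}}

```text
t: 34.4
ee_pos: [0.6113, -0.1227, -0.0095]
eef_rot: [0.21, 3.133, -0.0]
ft_force: [0.4, -0.8, -1.2]
grip_width: 0.496
grip_force: 15.0
```

>>> {"api": "arm_command", "payload": {"deltas": [[-1, 0, 0, 0, 0, 0, 0], [0.3, 0, 0, 0, 0, 0, 0], [0.3, 0, 0, 0, 0, 0, 0], [0.3, 0, 0, 0, 0, 0, 0], [0.3, 0, 0, 0, 0, 0, 0], [0.3, 0, 0, -0.05, 0, 0, 0], [0.3, 0, 0, -0.2, 0, 0, 0], [0.3, 0, 0, -0.25, 0, 0, 0], [1, 0, 0, -0.25, 0, 0, 0], [1, 0, 0, -0.2, 0, 0, 0]]}}

```text
t: 35.4
ee_pos: [0.611, -0.1227, 0.1345]
eef_rot: [0.21, 3.133, -0.0]
ft_force: [0.5, 0.5, -0.6]
grip_width: 0.791
grip_force: 0.0
```

>>> {"api": "arm_command", "payload": {"deltas": [[1, 0.28, 0, -0.05, 0, 0, 0], [1, 0.28, 0, -0.05, 0, 0, 0], [1, 0.28, 0, 0, 0, 0, 0], [1, 0.28, 0, 0, 0, 0, 0], [1, 0.28, 0, 0, 0, 0, 0], [1, 0, 0, 0, 0, 0, 0], [1, 0, 0, 0, 0, 0, 0]]}}

```text
t: 36.1
ee_pos: [0.4026, -0.0946, 0.1476]
eef_rot: [0.21, 3.133, -0.001]
ft_force: [1.7, -0.2, 1.1]
grip_width: 1.0
grip_force: 0.0
```

```bash
python3 - <<'E'
from h import *
s=cap('scene'); cv2.imwrite('pics/s9.png',cv2.resize(s['image'][140:340,160:480],None,fx=2.4,fy=2.4,interpolation=cv2.INTER_CUBIC)); print(ctrl.observe()['ee_pos'],ctrl.observe()['t'])
E
```

```text
[ 0.40368995 -0.09488687  0.14762248] 36.15
```

View pics/s9.png

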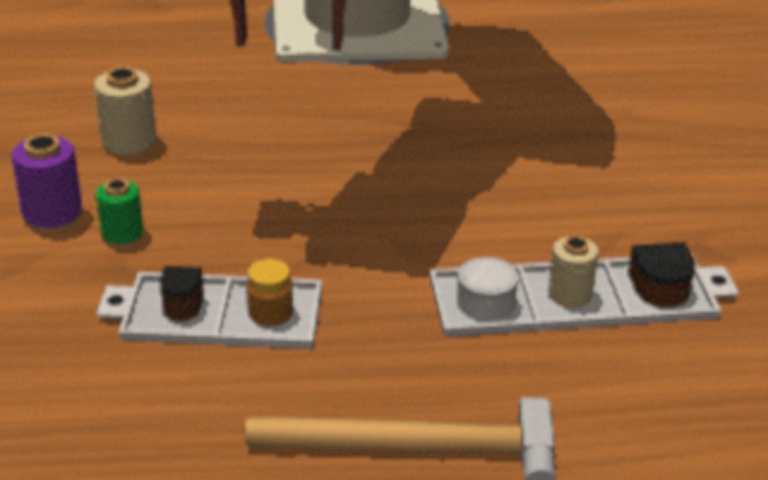

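The scene shows all five items upright in their bays. In the short tray, the small heel is at (183,293) by the lug and the jar at (270,293). In the long tray, the tin is at (487,288) at the far end, the spool at (574,272) and the large heel at (663,272) by the lug. The gripper is clear, so I'm handing in.

```bash
python3 -c "
from station import ctrl
print(ctrl.close_job())"
```

```text
the job is handed in; nothing more can be done
None
```

Both kits are made up and handed in at about 36 s: all five items ended upright and released in their assigned bays, nothing was knocked over, and I did not touch the hammer, glue can or shoe.

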